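# Fold the retaining flap over the sketching kit and tuck it under the lip

### The job

Close the small wooden kit tray: push its open metal flap over until it lies flat across the charcoal box and the eraser, then push the flap along by its raised rib until its free edge is tucked beneath the metal lip on the opposite wall, as far as it goes. Only push and press with the fingertips: do not pinch the flap or its rib, leave the charcoal box and the eraser lying in the tray and do not lift or shift anything else on the table. Finish with the hand clear.

Things in the scene. Friction and masses are not known exactly. Their poses are not given: they have to be found in the camera images.
- kit_tray: Shallow open wooden tray, 130 (x) x 140 (y) x 31 mm high, walls and floor 5 mm thick, fixed to the table. Origin: centre of its underside, on the table. Its own +x points from the lip wall to the hinge wall, y runs along the hinge, z is up. The inside holds a charcoal box and an eraser, both lower than the walls.
- hinge_mid (a point): Middle of the flap's hinge line, fixed on the tray at (62, 0, 36) mm in the tray's frame; the hinge line runs along the tray's y. The frame's axes are the tray's.
- lip_edge (a point): At (-43, 0, 42) mm in the tray's frame: middle of the lip's lower inner edge. The aluminium lip, 112 mm long, 42 to 46 mm above the table, reaches 17 mm inwards from an upright riser on the tray's -x wall; its flared edge reaches 4 mm farther in, up to 48 mm high. A flat flap's upper face is at 38 mm, 4 mm below the lip. The lip is solid and stops a flap that is not flat.
- flap_turn (a joint): Angle of the flap about the hinge (rad): 0 flat across the tray (a stop), 1.57 upright, 1.9 the open stop, leaning away from the tray. Starts open, 1.35 to 1.75. A stiff hinge: it stays at any angle; about 0.07 N m (1 N at 72 mm) turns it. At angle a the flap points from hinge_mid along (-cos a, 0, sin a) in the tray's frame.
- flap_slide (a joint): How far the flap has been slid on its two rivets, in its own plane, away from the hinge (m): 0 to 0.024 (stop). Starts between 0 and 0.004. Stiff: needs about 2.5 N and stays where it is left. With the flap flat, at 0.018 the free edge is 7 mm under the lip, at 0.024 13 mm.
- flap_edge (a point): Middle of the flap's free edge, at half its thickness. The flap is an aluminium plate 100 mm wide (along the hinge), 4 mm thick; this edge lies 94 mm plus the slide from the hinge line. Axes: x from the free edge to the hinge, y along the hinge, z out of the face that is on top when flat (facing away from the tray when upright).
- rib_foot (a point): Foot of the push rib, on the flap's face that is on top when flat: middle of the rib's hinge-side face, 47 mm plus the slide from the hinge line. The rib stands 12 mm proud, is 6 mm thick and 84 mm long, parallel to the hinge. Two rivet heads, 2.5 mm high, stand 38 mm from the hinge line, 30 mm either side of the middle. Axes as flap_edge.
- charcoal_box: Dark card box, 115 x 60 x 23 mm, lying loose in the tray towards the lip wall, long side along the hinge. Origin: centre of its underside. The flat flap clears it by 6 mm.
- eraser: Pale eraser, 22 x 50 x 13 mm, lying loose in the tray near the hinge wall. Origin: centre of its underside.
- tape_roll: Roll of masking tape, 104 mm across, 25 mm high, lying loose beyond the tray. Origin: centre of its underside.
- muller: Glass muller with a brown handle, 60 mm across, 104 mm high, loose beyond the tray. Origin: centre of its underside.
Mind the look-alikes: they are no part of the job. There is more than one size of the eraser; the one meant has the size given above.

How it is judged:
By the outcome, as a careful person would: the job done as asked, in the order asked, and still so for the second after the job is handed in, with the robot touching nothing.
It also fails if it takes over 35 s, if anything falls off the work surface, if the arm or the gripper's body presses on something with over 40 N, if the wrist force passes 120 N, or if a joint passes its speed limit or range.

### The arm

A 7-joint arm with a two-finger parallel gripper is mounted at the origin on a cart in front of the work surface, level with it; the furniture and walls round the work are solid. World frame = base frame: x ahead of the robot, y to its left, z up, the work surface at z = 0. Lengths are in m, angles in rad, forces in N, time in s.
With the tool pointing down it reaches from about 0.35 to 0.9 m from the base axis. Payload 8.1 kg.
Tool frame: the origin (TCP) lies on the centre line of the jaws, within the pads' length; the fingertips stand r.tip_reach ahead of it and the grasp point (between the pads) lies 6 mm ahead of it (r.tip_reach is the distance from the TCP to the fingertips, in m); z points along the fingers, y is the direction in which the jaws open and shut (so a half turn about z gives the same grasp; the last joint's range is limited). The gripper opens to 92 mm and grips with 3 to 60 N. Pads are 19 mm wide; open, the fingers measure 130 mm over their backs; the gripper's body (75 mm by 190 mm) begins 47 mm behind the grasp point.
Start: joints at [-1.417, 0.434, 0.025, 1.573, -0.012, 1.134, -0.075], TCP at [0.159, 0.605, 0.252] pointing down, gripper open.
Joint ranges: [-2.62, 2.62], [-0.44, 2.09], [-1.27, 1.32], [0.08, 2.57], [-1.32, 4.46], [0.12, 2], [-2.74, 2.74]. Speed limits (rad/s): [2.22, 2.22, 3.01, 3.01, 3.14, 3.14, 3.14].

### API

Orientations are given as a unit quaternion [w, x, y, z].
In Python, from workcell import r, optics, outline_of, landmark_of gives the robot as it stands.
- The arm moves only by the shell command python3 -m handwheel 'ROWS' [FORCE]. ROWS is JSON, a list of rows, each a list of 3 entries, a list of its own where there are three numbers: the shift along the tool's x, y, z in mm, then the turn, a rotation vector about the tool's x, y, z in degrees, then the closure, from 0 (fully open) to 1 (shut). In form: [[[dx, dy, dz], [wx, wy, wz], hand], ...]. A call has 1 to 20 rows; each row is the pose to reach, as a shift and turn from the pose commanded when the call began, along the tool's axes at that moment; what a row does not reach only later rows make up. A row lasts 1/10 s, in which the tool goes at most 50 mm and 8.59 degrees, less where a joint would pass 70% of its speed; a pose out of reach is approached as far as the arm can. A call with a gripper value outside its range is refused whole. The fingers move at their own pace and stop on an object; FORCE is the grip in N (left out, the last holds). Time passes only in rows, so rows that repeat a pose let the fingers close. It gives the time, the measured TCP pose, the force and the opening at its end, in the units of the state.
- r.state(): the state, without advancing time (a new reading comes with each control period).
- optics.read_camera(name): name is "side" or "top"; returns the picture (400x640x3 uint8, red, green, blue); there is no depth.
- optics.camera_params(name): a dict with "camera_matrix" (3x3 intrinsics, pixels), "world_to_cam" (4x4, takes a point from world to camera coordinates). Camera axes: x right, y down, z forward; pixel columns grow to the right and rows downward; lengths in m; the calibration is good to about 2 mm. A picture is of the moment at which its call begins. camera_params takes no time and is no camera call.
- r.sign_off(): hands the job in, once; it reports no verdict.
Trained networks look in the newest picture that a camera, given by its name, has taken for a name from the list of things; names that differ only in an ending like _2 or _b are one class to them, and where a whole thing is asked for, a point or a joint stands for the part that bears it (a point fixed in the world has none). Each returns a list of dicts, best first, with "p" (0 to 1); they miss things now and then, are a little off and sometimes report something else, mostly with a low value. They report only what shows in the picture. A call takes as long as a camera call. They do not tell look-alikes from the thing itself.
- outline_of(camera, name): "pixels" (400x640 bool, what is visible of it).
- landmark_of(camera, name): "point" ([x, y, z] in m, in world coordinates, good to about 4 mm: a listed point, or the origin of a listed thing).
The state is a dict: "t": time; "qpos": joint angles; "dq": joint speeds; "joint_torque": joint torques, N m; "position": TCP position; "tcp_rot": TCP orientation; "contact_force": force on the tool from outside, world axes, zero at the start; "wrist_torque": the same for the moment, N m; "width": opening from 0.0 (shut) to 1.0 (fully open).
Only numpy, scipy, OpenCV 4.12 (cv2) and the standard library are available. Lean on these libraries where they do the work, as an engineer would, in place of code of your own. Each camera call takes 0.05 s, during which the arm holds its last target. There are 200 camera calls.

## Working session

There is one attempt and no reset: what is moved stays moved. The work goes in short steps, Python scripts to look and compute and a shell command to move; the robot and the scene stay as the last step left them, time stands still between calls to the robot, and variables do not carry over. Pictures are saved under pics/ and viewed, about 8 in all and at most 12, crops included, and the job is handed in when it is done.

```bash
mkdir -p pics; cat > h.py <<'E'
import numpy as np,cv2
from workcell import r,optics,outline_of,landmark_of
def snap(c,n):
    im=optics.read_camera(c); cv2.imwrite(f'pics/{n}.png',im[:,:,::-1]); return im
def proj(c,p):
    P=optics.camera_params(c); q=np.array(P['world_to_cam'])@np.r_[p,1]; u=np.array(P['camera_matrix'])@q[:3]; return (u[:2]/u[2]).round(0)
E
python3 - <<'E'
from h import *
for c in('top','side'):
    snap(c,c+'0')
    for n in('kit_tray','hinge_mid','lip_edge','flap_edge','rib_foot','charcoal_box','eraser','tape_roll','muller'):
        for d in landmark_of(c,n)[:2]:
            print(c,n,round(d['p'],2),np.round(d['point'],3),proj(c,d['point']))
s=r.state();print(s['t'],s['position'],s['tcp_rot'],r.tip_reach)
a=cv2.imread('pics/top0.png');b=cv2.imread('pics/side0.png')
E
```

```text
top kit_tray 0.67 [0.479 0.354 0.002] [302. 223.]
top hinge_mid 0.92 [0.538 0.334 0.037] [314. 186.]
top hinge_mid 0.37 [0.514 0.324 0.004] [319. 204.]
top lip_edge 0.56 [0.435 0.366 0.046] [295. 246.]
top flap_edge 0.59 [0.527 0.34  0.131] [311. 181.]
top rib_foot 0.67 [0.536 0.332 0.088] [315. 182.]
top rib_foot 0.56 [0.534 0.334 0.037] [314. 189.]
top charcoal_box 0.89 [0.459 0.36  0.008] [299. 234.]
top eraser 0.68 [ 0.51   0.324 -0.001] [319. 206.]
top eraser 0.68 [0.338 0.398 0.001] [276. 304.]
top tape_roll 0.86 [0.675 0.263 0.   ] [352. 118.]
top muller 0.66 [0.67  0.35  0.004] [305. 120.]
side kit_tray 0.94 [ 0.484  0.354 -0.   ] [312. 229.]
side lip_edge 0.79 [0.438 0.37  0.045] [291. 209.]
side flap_edge 0.63 [0.526 0.334 0.131] [335. 178.]
side rib_foot 0.65 [0.538 0.339 0.088] [339. 196.]
side charcoal_box 0.69 [0.458 0.359 0.008] [301. 226.]
side charcoal_box 0.36 [0.439 0.371 0.043] [292. 209.]
side eraser 0.68 [0.512 0.321 0.005] [327. 234.]
side eraser 0.53 [ 0.339  0.398 -0.002] [247. 223.]
side tape_roll 0.67 [0.676 0.261 0.003] [409. 247.]
side muller 0.58 [0.669 0.349 0.002] [394. 227.]
1.0 [0.1587894  0.60450638 0.25174209] [8.40145595e-06 1.28111983e-01 9.91759708e-01 2.47505333e-05] 0.025
```

View pics/top0.png

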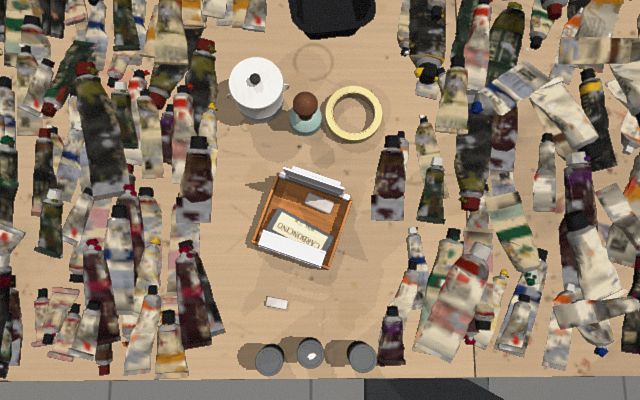

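View pics/side0.png

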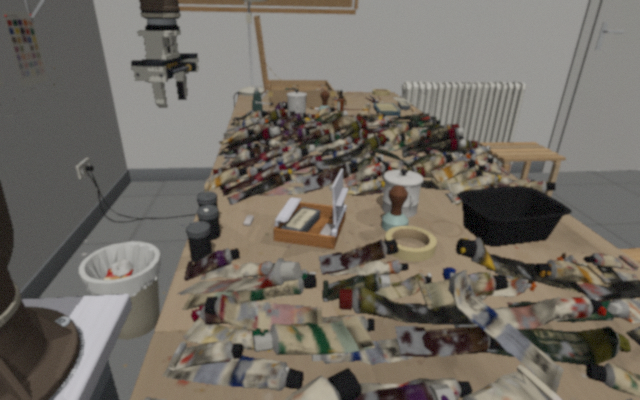

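The top view shows the tray around (303,222). Its flap is open at (314,182), the lip is at (292,248) and the pale eraser in the tray is at (319,204). The other eraser, outside at (276,302), is smaller and is a look-alike. The muller at (305,112) and tape at (354,113) lie beyond the hinge. The side view agrees. I'll check the fitted pose with one overlay crop.

```bash
cat >> h.py <<'E'
O=np.array([.481,.3535]); YAW=np.radians(-18.6); ex=np.array([np.cos(YAW),np.sin(YAW)]); ey=np.array([-ex[1],ex[0]])
def W(x,y,z): return np.r_[O+(x*ex+y*ey)/1000,z/1000]
def tool(x,y,z):  # tray-frame mm of fingertip centre -> shift along tool axes (mm) from now
    from scipy.spatial.transform import Rotation as R
    s=r.state(); q=s['tcp_rot']; return (R.from_quat([*q[1:],q[0]]).inv().apply(W(x,y,z+1000*r.tip_reach)-s['position'])*1000).round(1)
def traytip():
    s=r.state(); p=np.array(s['position']); d=p[:2]-O; return np.round([d@ex*1000,d@ey*1000,(p[2]-r.tip_reach)*1000],1),np.round(s['contact_force'],1),round(s['t'],2)
E
cat > ov.py <<'E'
import sys; from h import *
def ov(name,a,s,cs=('top','side')):
    out=[]
    for c in cs:
        im=cv2.imread(f'pics/{c}{name}.png'); k=5; u,v=proj(c,W(20,0,50)).astype(int)
        x0,y0=u-40,v-58; im=cv2.resize(im[y0:y0+110,x0:x0+80],None,fx=k,fy=k,interpolation=cv2.INTER_CUBIC)
        def L(pts,col):
            q=[((proj2(c,W(*p))-[x0,y0]+.5)*k) for p in pts]; cv2.polylines(im,[np.int32(q)],True,col,1)
        L([(-65,-70,31),(65,-70,31),(65,70,31),(-65,70,31)],(0,255,0)); L([(-65,-70,0),(65,-70,0),(65,70,0),(-65,70,0)],(0,120,0))
        L([(-43,-56,42),(-60,-56,42),(-60,56,42),(-43,56,42)],(255,0,0))
        f=lambda d,y:(62-d*np.cos(a),y,36+d*np.sin(a)); L([f(0,-50),f(94+s,-50),f(94+s,50),f(0,50)],(0,0,255))
        out.append(im)
    cv2.imwrite(f'pics/ov{name}.png',np.hstack(out))
def proj2(c,p):
    P=optics.camera_params(c); q=np.array(P['world_to_cam'])@np.r_[p,1]; u=np.array(P['camera_matrix'])@q[:3]; return u[:2]/u[2]
ov(sys.argv[1],float(sys.argv[2]),float(sys.argv[3]))
E
python3 ov.py 0 1.46 2; python3 -c "
from h import *
print(tool(90,0,180),tool(82,0,118))"
```

```text
[-465.2 -167.    46.7] [-457.2 -166.4  108.7]
```

View pics/ov0.png

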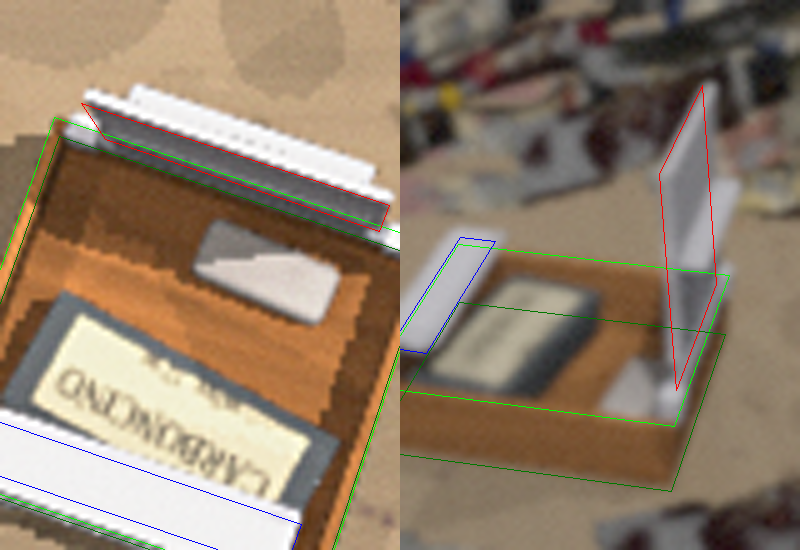

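The overlay shows the tray and lip model within about 2 mm of the pictures. The flap is open at about 1.45–1.5 rad, with the rib on its far side. I'll move behind it at height with the fingers shut.

```bash
python3 -m handwheel '[[[-465,-167,20],[0,0,3.9],1],[[-465,-167,20],[0,0,3.9],1],[[-465,-167,20],[0,0,3.9],1],[[-465,-167,20],[0,0,3.9],1],[[-465,-167,20],[0,0,3.9],1],[[-465,-167,20],[0,0,3.9],1],[[-465,-167,20],[0,0,3.9],1],[[-465,-167,20],[0,0,3.9],1],[[-465,-167,20],[0,0,3.9],1],[[-465,-167,20],[0,0,3.9],1],[[-465,-167,20],[0,0,3.9],1],[[-465,-167,47],[0,0,3.9],1],[[-465,-167,47],[0,0,3.9],1],[[-465,-167,47],[0,0,3.9],1]]' 10; python3 -c "
from h import *
print(traytip(),r.state()['tcp_rot'],r.state()['width'])
print(tool(90,0,116))
for a in np.radians([95,88,80,70,60,50,40,30,20,10,0]):
  c=62-82*np.cos(a)+2*np.sin(a)+9.5,36+82*np.sin(a)+2*np.cos(a); print(int(np.degrees(a)+.1),np.round(c,0), tool(c[0],0,c[1])-tool(90,0,116))"
```

```text
t: 2.4
position: [0.5654, 0.3251, 0.2046]
tcp_rot: [-0.001, 0.161, 0.987, -0.0]
contact_force: [0.7, 0.2, 0.2]
width: 0.003
(array([ 89.1,  -0. , 179.6]), array([0.7, 0.2, 0.2]), 2.4) [-5.93497981e-04  1.61483425e-01  9.86875161e-01 -4.09504885e-04] 0.002671550825634763
[-1.   0.1 63.6]
95 [ 81. 118.] [ 9.4  0.  -1.5]
88 [ 71. 118.] [19.4  0.  -2. ]
80 [ 59. 117.] [30.8  0.  -1. ]
70 [ 45. 114.] [44.7  0.   2.3]
60 [ 32. 108.] [57.8  0.   8.1]
50 [ 20. 100.] [69.7  0.  16. ]
40 [10. 90.] [80.   0.  25.9]
30 [ 1. 79.] [88.5  0.1 37.4]
20 [-5. 66.] [94.8  0.1 50.2]
10 [-9. 52.] [98.9  0.1 63.9]
0 [-10.  38.] [1.004e+02 1.000e-01 7.810e+01]
```

```bash
python3 -m handwheel '[[[0,0,30],[0,0,0],1],[[0,0,63],[0,0,0],1],[[0,0,63],[0,0,0],1],[[8,0,62],[0,0,0],1],[[14,0,62],[0,0,0],1],[[19,0,62],[0,0,0],1],[[25,0,62],[0,0,0],1],[[30,0,63],[0,0,0],1],[[37,0,64],[0,0,0],1],[[44,0,66],[0,0,0],1],[[51,0,69],[0,0,0],1],[[57,0,72],[0,0,0],1],[[63,0,76],[0,0,0],1],[[69,0,80],[0,0,0],1],[[75,0,85],[0,0,0],1],[[79,0,90],[0,0,0],1],[[79,0,90],[0,0,0],1]]'; python3 - <<'E'
from h import *
print(traytip()); a=snap('top','top1'); b=snap('side','side1'); cv2.imwrite('pics/c1.png',cv2.resize(np.hstack([a[140:290,240:370],b[140:290,240:370]])[:,:,::-1],None,fx=3,fy=3))
E
```

```text
t: 4.1
position: [0.49, 0.3502, 0.1138]
tcp_rot: [-0.001, 0.161, 0.987, -0.001]
contact_force: [-1.2, -0.1, 0.1]
width: 0.007
(array([ 9.6, -0.3, 88.8]), array([-1.2, -0.1,  0.1]), 4.1)
```

View pics/c1.png

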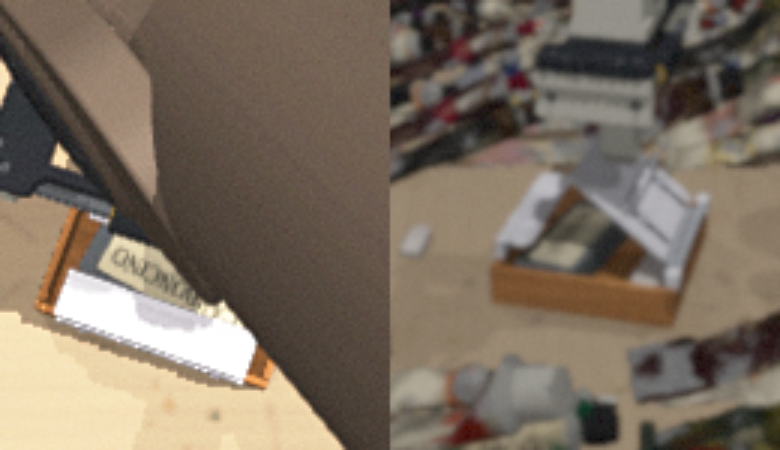

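The side view shows the flap at about 40°, with the fingers on its outer face beyond the rib. I'll carry on down to flat.

```bash
python3 -m handwheel '[[[4,0,6],[0,0,0],1],[[8,0,12],[0,0,0],1],[[12,0,18],[0,0,0],1],[[15,0,24],[0,0,0],1],[[17,0,31],[0,0,0],1],[[19,0,38],[0,0,0],1],[[20,0,45],[0,0,0],1],[[20,0,51],[0,0,0],1],[[20,0,54],[0,0,0],1],[[20,0,54],[0,0,0],1]]'; python3 - <<'E'
from h import *
print(traytip()); b=snap('side','side2')
for n in('flap_edge','rib_foot'):
    for d in landmark_of('side',n)[:2]:
        p=d['point'];q=np.array(p[:2])-O;print(n,d['p'],np.round([q@ex*1e3,q@ey*1e3,p[2]*1e3]))
E
```

```text
t: 5.2
position: [0.4723, 0.3568, 0.0611]
tcp_rot: [-0.0, 0.162, 0.987, 0.0]
contact_force: [-3.7, -2.1, 12.3]
width: 0.007
(array([-9.3,  0.4, 36.1]), array([-3.7, -2.1, 12.3]), 5.2)
flap_edge 0.71 [-23.  -3.   4.]
flap_edge 0.69 [-37.  -1.  36.]
rib_foot 0.73 [13.  2. 38.]
```

Upward force of 12 N with the tip at 36 mm, so the flap is at its flat stop. I'll lift, step over to the hinge side of the rib and lower.

```bash
python3 -m handwheel '[[[0,0,-20],[0,0,0],1],[[0,0,-40],[0,0,0],1],[[-20,0,-40],[0,0,0],1],[[-40,0,-40],[0,0,0],1],[[-40,0,-40],[0,0,0],1],[[-40,0,-25],[0,0,0],1],[[-40,0,-12],[0,0,0],1],[[-40,0,-6],[0,0,0],1],[[-40,0,-6],[0,0,0],1]]'; python3 - <<'E'
from h import *
print(traytip()); b=snap('side','side3'); cv2.imwrite('pics/c3.png',cv2.resize(b[170:260,260:370][:,:,::-1],None,fx=6,fy=6,interpolation=cv2.INTER_CUBIC))
E
```

```text
t: 6.25
position: [0.5088, 0.3434, 0.0648]
tcp_rot: [-0.001, 0.161, 0.987, -0.001]
contact_force: [-1.0, -0.3, 0.6]
width: 0.009
(array([29.5, -0.7, 39.8]), array([-1. , -0.3,  0.6]), 6.25)
```

View pics/c3.png

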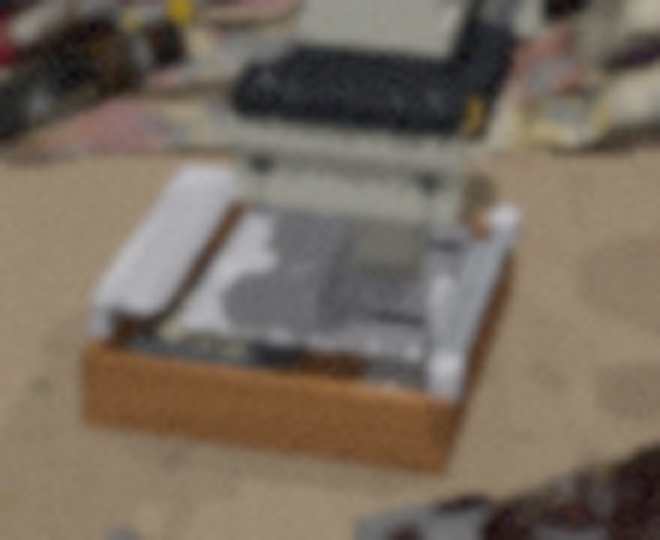

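The flap lies flat short of the lip, and the shut fingertips stand on the hinge side of the rib. I'll push along it; full slide should come at a tip x of about 0.5 mm.

```bash
python3 -m handwheel '[[[4,0,0],[0,0,0],1],[[7,0,0],[0,0,0],1],[[10,0,0],[0,0,0],1],[[13,0,0],[0,0,0],1],[[16,0,0],[0,0,0],1],[[19,0,0],[0,0,0],1],[[22,0,0],[0,0,0],1],[[25,0,0],[0,0,0],1],[[27,0,0],[0,0,0],1],[[29,0,0],[0,0,0],1],[[29,0,0],[0,0,0],1]]'; python3 -c "
from h import *
print(traytip())"
```

```text
t: 7.4
position: [0.4823, 0.3533, 0.0668]
tcp_rot: [-0.0, 0.162, 0.987, 0.0]
contact_force: [1.1, 0.1, 0.2]
width: 0.004
(array([ 1.3,  0.2, 41.8]), array([1.1, 0.1, 0.2]), 7.4)
```

```bash
python3 -m handwheel '[[[1,0,0],[0,0,0],1],[[2,0,0],[0,0,0],1],[[3,0,0],[0,0,0],1],[[4,0,0],[0,0,0],1],[[4,0,0],[0,0,0],1]]'; python3 - <<'E'
from h import *
print(traytip()); b=snap('side','side4')
for n in('rib_foot',):
    for d in landmark_of('side',n)[:2]:
        p=d['point'];q=np.array(p[:2])-O;print(n,d['p'],np.round([q@ex*1e3,q@ey*1e3,p[2]*1e3]))
E
```

```text
t: 7.9
position: [0.4814, 0.3533, 0.067]
tcp_rot: [0.002, 0.163, 0.987, 0.0]
contact_force: [9.8, -1.5, -2.1]
width: 0.005
(array([ 0.4, -0.1, 42. ]), array([ 9.8, -1.5, -2.1]), 7.9)
rib_foot 0.7 [-9.  3. 38.]
```

The tip stalled at x = 0.4 mm with 10 N, where the slide stop was predicted, and the network puts the rib foot at -9 (predicted -9). I'll back off, lift clear and check.

```bash
python3 -m handwheel '[[[-5,0,0],[0,0,0],1],[[-9,0,0],[0,0,0],1],[[-9,0,0],[0,0,0],1],[[-9,0,-20],[0,0,0],1],[[-9,0,-60],[0,0,0],1],[[-9,0,-110],[0,0,0],1],[[-9,0,-150],[0,0,0],1],[[40,100,-150],[0,0,0],1],[[80,150,-150],[0,0,0],1],[[120,200,-150],[0,0,0],1],[[160,240,-150],[0,0,0],1],[[200,260,-150],[0,0,0],1],[[200,260,-150],[0,0,0],1],[[200,260,-150],[0,0,0],1],[[200,260,-150],[0,0,0],1]]'; python3 - <<'E'
from h import *
snap('top','top5'); snap('side','side5'); print(traytip())
for c in('top','side'):
  for n in('rib_foot','charcoal_box','eraser','tape_roll','muller'):
    for d in landmark_of(c,n)[:1]:
        p=d['point'];q=np.array(p[:2])-O;print(c,n,round(d['p'],2),np.round([q@ex*1e3,q@ey*1e3,p[2]*1e3]),np.round(p,3))
E
python3 ov.py 5 0 24
```

```text
t: 9.5
position: [0.3648, 0.6699, 0.215]
tcp_rot: [-0.003, 0.157, 0.988, 0.0]
contact_force: [-0.7, 0.3, -0.1]
width: 0.005
(array([-203.9,  260. ,  190.6]), array([ 1.4, -0.7, -0.4]), 9.6)
top rib_foot 0.96 [-14.  -4.  39.] [0.467 0.354 0.039]
top eraser 0.55 [-148.   -4.   -1.] [ 0.339  0.397 -0.001]
top tape_roll 0.8 [216. -25.  -2.] [ 0.678  0.261 -0.002]
top muller 0.89 [178.  56.  -0.] [ 0.668  0.35  -0.   ]
side rib_foot 0.68 [-12.   7.  37.] [0.472 0.364 0.037]
side charcoal_box 0.62 [-26.  -3.   6.] [0.456 0.359 0.006]
side eraser 0.55 [ 41. -21.   5.] [0.513 0.32  0.005]
side tape_roll 0.59 [214. -25.   0.] [0.676 0.262 0.   ]
side muller 0.67 [177.  56.   0.] [0.667 0.35  0.   ]
```

View pics/ov5.png

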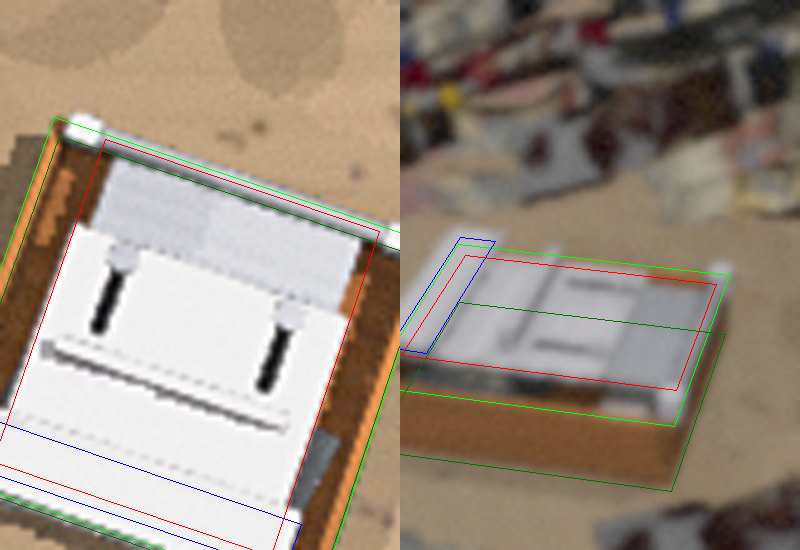

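The last picture shows the flap flat with its free edge under the lip. The rivets are at the hinge end of their slots, which means full slide. The box, eraser, tape and muller have not moved, and the hand is clear.

```bash
python3 -c "
from workcell import r
print(r.sign_off())"
```

```text
the job is handed in; nothing more can be done
None
```

The tray is closed and the job is handed in. With the fingers shut, I pushed the flap over until it lay flat, then pushed it along by the rib's hinge side until it stopped. After that I backed off, lifted and moved the hand well clear. The clock stood at about 10 s of the 35 s allowed.

- **Flat:** the fingertips met 12 N of resistance with the tip at about 36 mm, where the flat flap's face was expected (38 mm).
- **Slide:** the push stopped at about 10 N, within 0.1 mm of where the 24 mm stop was predicted.
- **Final picture:** the free edge is under the lip, and the rivets are at the hinge end of their slots.
- **Other objects:** the muller and tape roll read within 3 mm of their starting positions in both cameras. The charcoal box and eraser also read unmoved, but only from the side camera, because the closed flap hides them from above.
- **Disagreement:** after I let go, the networks placed the rib foot at x = -14 mm (top) and -12 mm (side) in the tray's frame, against -9 mm expected. Both are farther towards the lip, by up to about their 4 mm error, so they do not suggest the flap slid back.

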